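# Wind the slide on by one turn of its hand wheel

## Task

Wind the slide forward by exactly one full turn of its hand wheel, clockwise seen from above: push the red upright handle round with your fingertips until it is back where it started. Only push the handle, and gently: do not pinch it or pull it up out of its socket. Leave everything else on the bench where it is, and finish clear of it all.

Things in the scene. Friction and masses are not known exactly. Their poses are not given: they have to be found in the camera images.
- fixture: the hand-fed slide on the bench: dark base plate 400 x 150 mm, 20 mm thick, a blue gearbox 85 mm square (top 90 mm above the bench) under the hand wheel, and a slideway running from it along its +x. Nothing of the slideway and the workpiece stands higher than 100 mm. Fixed to the bench, standing at a different place and yaw each time. Origin: on the bench right under the wheel's axis; z up
- wheel (a joint): the hand wheel's angle in rad, growing as it turns CLOCKWISE seen from above (one turn is 6.283). It starts at any value from -2.6 to 2.6 and has no end stop anywhere near. It stays where it is left; turning it takes about 3 N pushed sideways on the handle. Each turn moves the slide 20 mm
- wheel_center (a point): centre of the hand wheel, on its upright axis, 115 mm above the bench. The wheel lies flat: black round rim 150 mm outside diameter (rim bar 14 mm thick, its top 122 mm above the bench), three thin spokes, steel hub of 36 mm diameter that also stops at 122 mm
- handle_top (a point): top centre of the red upright handle, 182 mm above the bench, 60 mm from the wheel's axis. The handle spins on its pin and goes round with the wheel; everything else on the wheel stays below 123 mm
- handle: the red upright handle on one spoke of the wheel: 24 mm diameter, 60 mm tall, from 122 to 182 mm above the bench. Origin: centre of its foot; its own yaw means nothing as it spins freely
- handle_pin (a joint): how far the handle is pulled up out of its socket, in m: 0 fully seated, at most 0.03. A push fit: an upward pull of about 9 N draws it out
- oil: bystander, loose: amber cutting-oil bottle with a red cap, 54 mm across, 130 mm tall; origin at the centre of its underside; stands beside the slide, 130 mm or more from its centre line
- jar: bystander, loose: white plastic jar with a steel lid, 56 mm across, 75 mm tall; origin at the centre of its underside; stands beside the slide, 130 mm or more from its centre line
- offcut: bystander, loose: small aluminium block 50 x 40 x 30 mm; origin at the centre of its underside; stands beside the slide, 130 mm or more from its centre line
- brush: bystander, loose: chip brush with a wooden handle, lying flat; origin at mid-length on its underside or handle; lies away from the slide
- screwdriver: bystander, loose: screwdriver with a yellow handle, lying flat; origin at mid-length on its underside or handle; lies away from the slide
- cup: bystander, loose: steel cup, 72 mm across, 85 mm tall; origin at the centre of its underside; lies away from the slide
- parallel: bystander, loose: steel bar 120 x 12 mm, 30 mm high, standing on edge; origin at the centre of its underside; lies away from the slide

How it is judged:
By the outcome, as a careful person would: the job done as asked, in the order asked, and still so for the second after the job is handed in, with the robot touching nothing.
It also fails if it takes over 64 s, if anything falls off the work surface, if the arm or the gripper's body presses on something with over 40 N, if the wrist force passes 120 N, or if a joint passes its speed limit or range.

## Robot

A 6-joint arm with a two-finger parallel gripper is mounted at the origin on the work surface. World frame = base frame: x ahead of the robot, y to its left, z up, the work surface at z = 0. Lengths are in m, angles in degrees, forces in N, time in s.
With the tool pointing down it reaches from about 0.35 to 0.875 m from the base axis. Payload 4.2 kg.
Tool frame: the origin (TCP) lies midway between the tips of the shut fingers; the grasp point (between the pads) lies r.pinch_z behind it (r.pinch_z is the distance from the TCP to the grasp point, in m); z points along the fingers, y is the direction in which the jaws open and shut (so a half turn about z gives the same grasp; the last joint's range is limited). The gripper opens to 87 mm and grips with 3 to 60 N. Pads are 19 mm wide; open, the fingers measure 117 mm over their backs; the gripper's body (75 mm by 190 mm) begins 51 mm behind the grasp point.
Start: joints at [14.817, 22.042, 0.453, 0, -68.411, -14.817], TCP at [0.625, 0, 0.184] pointing down, gripper open.
Joint ranges: [-179.83, 179.83], [-69.29, 118.12], [-61.27, 80.66], [-181.25, 117.63], [-171.15, -9.14], [-177.46, 177.46]. Speed limits (degrees/s): [159.86, 159.86, 180, 180, 180, 180].

## Interface

Orientations are given as a 3x3 rotation matrix whose columns are the frame's x, y, z axes.
In Python, from station import r gives the robot as it stands. The module is installed in compiled form; this text tells all that it offers.
- The arm moves only by the tool play_rows, never from a script. Its argument "deltas" is a list of rows, each a list of 7 numbers: the shift along the tool's x, y, z in units of 25 mm (1.0 is 25 mm), then the turn, a rotation vector about the tool's x, y, z in units of 5 degrees (1.0 is 5 degrees), then the finger opening in mm, from 0 to 87. In form: [[tx, ty, tz, wx, wy, wz, fingers], ...]. A call has 1 to 12 rows; each row is the pose to reach, as a shift and turn from the pose commanded when the call began, along the tool's axes at that moment; what a row does not reach only later rows make up. A row lasts 1/10 s, in which the tool goes at most 50 mm and 8.59 degrees, less where a joint would pass 70% of its speed; a pose out of reach is approached as far as the arm can. A call with a gripper value outside its range is refused whole. The fingers move at their own pace and stop on an object; the grip force is fixed at half the most. Time passes only in rows, so rows that repeat a pose let the fingers close. It gives the time, the measured TCP pose, the force and the opening at its end, in the units of the state.
- r.sense(): the state, without advancing time (a new reading comes with each control period).
- r.capture(name): name is "scene" or "side" or "wrist"; returns a dict with "pixels" (480x640x3 uint8, red, green, blue), "camera_matrix" (3x3 intrinsics, pixels), "R" (3x3) and "t" (3): a world point X has camera coordinates R X + t; the wrist camera has in their place "T_tool_cam" (4x4, takes a point from camera to tool coordinates, whose origin is the TCP and whose axes are the flange's). Camera axes: x right, y down, z forward; pixel columns grow to the right and rows downward; lengths in m; the calibration is good to about 2 mm. A picture is of the moment at which its call begins: read the wrist's pose just before it. There is no depth.
- r.finish_job(): hands the job in, once; it reports no verdict.
Trained networks look in the newest picture that a camera, given by its name, has taken for a name from the list of things; names that differ only in an ending like _2 or _b are one class to them, and where a whole thing is asked for, a point or a joint stands for the part that bears it (a point fixed in the world has none). Each returns a list of dicts, best first, with "score" (0 to 1); they miss things now and then, are a little off and sometimes report something else, mostly with a low value. They report only what shows in the picture. A call takes as long as a camera call.
- r.spot_in(camera, target): "centre" ([x, y, z] in m, in world coordinates, good to about 4 mm: the middle of the surface that is visible of it).
- r.cut_out(camera, target): "region" (480x640 bool, what is visible of it).
The state is a dict: "time_s": time; "joints": joint angles; "joint_velocities": joint speeds; "effort": joint torques, N m; "tcp_pos": TCP position; "ee_rot": TCP orientation; "wrist_force": force on the tool from outside, world axes, zero at the start; "moment": the same for the moment, N m; "gripper_width": opening from 0.0 (shut) to 1.0 (fully open).
Only numpy, scipy, OpenCV 4.12 (cv2) and the standard library are available. Lean on these libraries where they do the work, as an engineer would, in place of code of your own. Each camera call takes 0.05 s, during which the arm holds its last target.

## Working session

There is one attempt and no reset: what is moved stays moved. The work goes in short steps, Python scripts to look and compute and a tool call to move; the robot and the scene stay as the last step left them, time stands still between calls to the robot, and variables do not carry over. Pictures are saved under pics/ and viewed, and the job is handed in when it is done.

Besides the shell and the picture viewer there is one more tool, called after "Request:" in YAML: its name, and indented under it one key for each argument. play_rows: Moves the arm, as the interface text tells. Its arguments: {"type":"object","properties":{"deltas":{"type":"array","items":{"type":"array","items":{"type":"number"}}}},"required":["deltas"]}

```bash
mkdir -p pics; python3 - <<'E'
from station import r
import cv2,numpy as np
s=r.sense();print(s['time_s'],s['tcp_pos'],s['ee_rot'],s['gripper_width'],r.pinch_z)
for c in ['scene','side']:
    d=r.capture(c);cv2.imwrite(f'pics/{c}0.png',d['pixels'][:,:,::-1])
    for n in ['wheel_center','handle_top','handle','oil','jar','offcut','brush','screwdriver','cup','parallel','fixture']:
        print(c,n,[(np.round(q['centre'],3).tolist(),round(q['score'],2)) for q in r.spot_in(c,n)[:2]])
print(r.sense()['time_s'])
E
```

```text
0.0 [6.24300767e-01 7.10084478e-06 1.82969436e-01] [[-2.27525752e-04 -9.99997598e-01 -2.18005671e-03]
 [-9.99999970e-01  2.27710764e-04 -8.46174794e-05]
 [ 8.51136985e-05  2.18003739e-03 -9.99997620e-01]] 1.0057643515429655 0.0187
scene wheel_center [([0.565, 0.038, 0.12], 0.89), ([0.595, 0.086, 0.139], 0.53)]
scene handle_top []
scene handle []
scene oil [([0.77, 0.132, 0.07], 0.73), ([0.595, 0.086, 0.138], 0.66)]
scene jar [([0.586, -0.131, 0.053], 0.86)]
scene offcut [([0.587, 0.21, 0.028], 0.65), ([0.583, -0.132, 0.052], 0.28)]
scene brush [([0.393, 0.501, 0.018], 0.56)]
scene screwdriver [([0.469, -0.552, 0.021], 0.65)]
scene cup [([0.596, 0.464, 0.06], 0.74), ([0.588, 0.209, 0.028], 0.21)]
scene parallel [([0.601, -0.462, 0.024], 0.93)]
scene fixture [([0.698, -0.018, 0.059], 0.78), ([0.594, 0.084, 0.139], 0.26)]
side wheel_center [([0.549, 0.055, 0.119], 0.74), ([0.574, 0.226, 0.033], 0.7)]
side handle_top [([0.564, -0.109, 0.071], 0.69), ([0.583, 0.09, 0.158], 0.42)]
side handle [([0.578, 0.088, 0.16], 0.67)]
side oil [([0.751, 0.165, 0.069], 0.68)]
side jar [([0.566, -0.107, 0.069], 0.73)]
side offcut [([0.573, 0.227, 0.029], 0.64)]
side brush [([0.379, 0.521, 0.015], 0.77), ([0.596, -0.446, 0.026], 0.44)]
side screwdriver [([0.449, -0.535, 0.02], 0.58)]
side cup [([0.584, 0.481, 0.055], 0.59)]
side parallel [([0.584, 0.48, 0.061], 0.35)]
side fixture []
1.2
```

View pics/scene0.png

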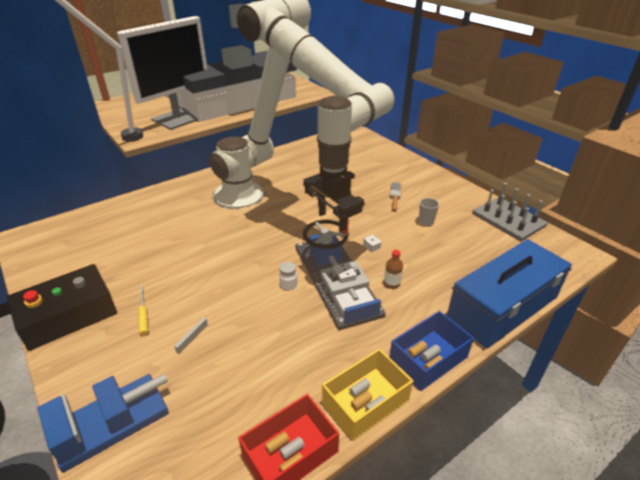

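View pics/side0.png

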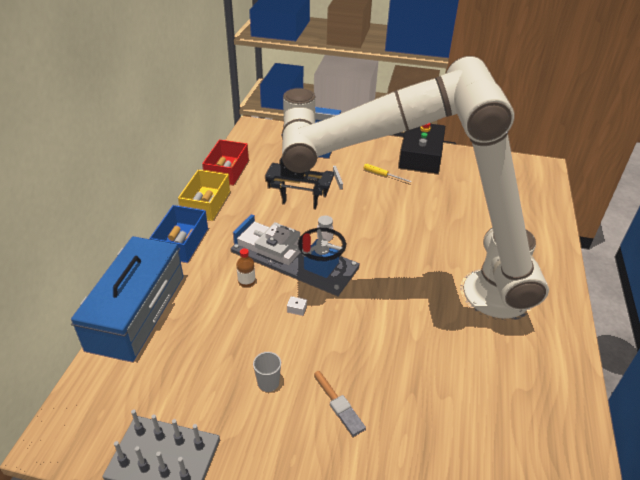

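Request:
play_rows:
  deltas:
    - [0,0,-1.5,0,0,0,87]
    - [0,0,-3,0,0,0,40]
    - [0,0,-4.5,0,0,0,0]
    - [0,0,-6,0,0,0,0]
    - [0,0,-6,0,0,0,0]
    - [0,0,-6,0,0,0,0]

```text
time_s: 1.8
tcp_pos: [0.6252, 0.0003, 0.335]
ee_rot: [[0.0, -1.0, 0.002], [-1.0, -0.0, 0.001], [-0.001, -0.002, -1.0]]
wrist_force: [0.3, -0.9, -0.7]
gripper_width: 0.637
```

```bash
python3 - <<'E'
from station import r
import cv2,numpy as np,pickle
s=r.sense();print(s['time_s'],s['tcp_pos'],s['gripper_width'])
out={}
for c in ['wrist','scene','side']:
    s=r.sense();d=r.capture(c);d['s']=s;out[c]=d
    if c=='wrist': cv2.imwrite('pics/wrist1.png',d['pixels'][:,:,::-1]); print(d['T_tool_cam'],d['camera_matrix'])
    for n in ['wheel_center','handle_top','handle']:
        print(c,n,[(np.round(q['centre'],3).tolist(),round(q['score'],2)) for q in r.spot_in(c,n)[:2]])
    if c!='wrist':
        P=d['camera_matrix']@(d['R']@np.array([.57,.05,.12])+d['t']);u,v=(P[:2]/P[2]).astype(int)
        cv2.imwrite(f'pics/{c}1.png',cv2.resize(d['pixels'][v-60:v+60,u-80:u+80,::-1],None,fx=5,fy=5,interpolation=2));print(u-80,v-60)
pickle.dump(out,open('c1.pkl','wb'))
E
```

```text
1.8 [6.25218692e-01 2.69315275e-04 3.35004320e-01] 0.6365838685067067
[[-7.37667460e-04 -9.63794431e-01 -2.66645366e-01  7.33679475e-02]
 [ 9.99999339e-01 -9.46099517e-04  6.53221452e-04 -6.30022129e-04]
 [-8.81844249e-04 -2.66644708e-01  9.63794492e-01 -2.01347540e-01]
 [ 0.00000000e+00  0.00000000e+00  0.00000000e+00  1.00000000e+00]] [[387.16872023   0.         315.39554881]
 [  0.         387.16872023 237.4158742 ]
 [  0.           0.           1.        ]]
wrist wheel_center [([0.554, 0.034, 0.119], 0.56)]
wrist handle_top [([0.587, 0.078, 0.176], 0.56)]
wrist handle [([0.584, 0.079, 0.174], 0.7)]
scene wheel_center [([0.566, 0.041, 0.12], 0.95)]
scene handle_top [([0.772, 0.132, 0.069], 0.24)]
scene handle [([0.592, 0.079, 0.155], 0.57)]
253 174
side wheel_center [([0.55, 0.054, 0.118], 0.59)]
side handle_top [([0.577, 0.093, 0.156], 0.7)]
side handle [([0.578, 0.091, 0.161], 0.51)]
232 183
```

View pics/wrist1.png

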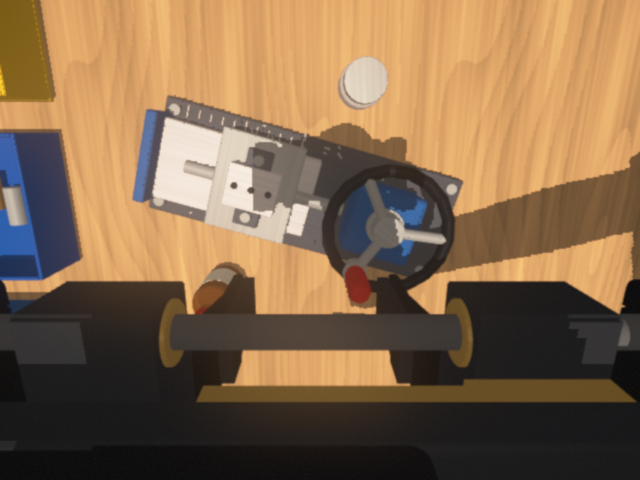

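View pics/scene1.png

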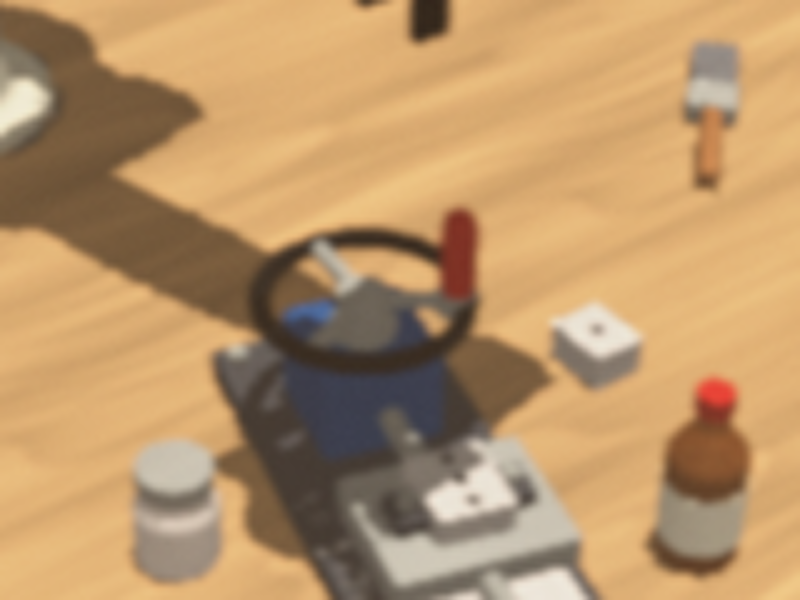

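View pics/side1.png

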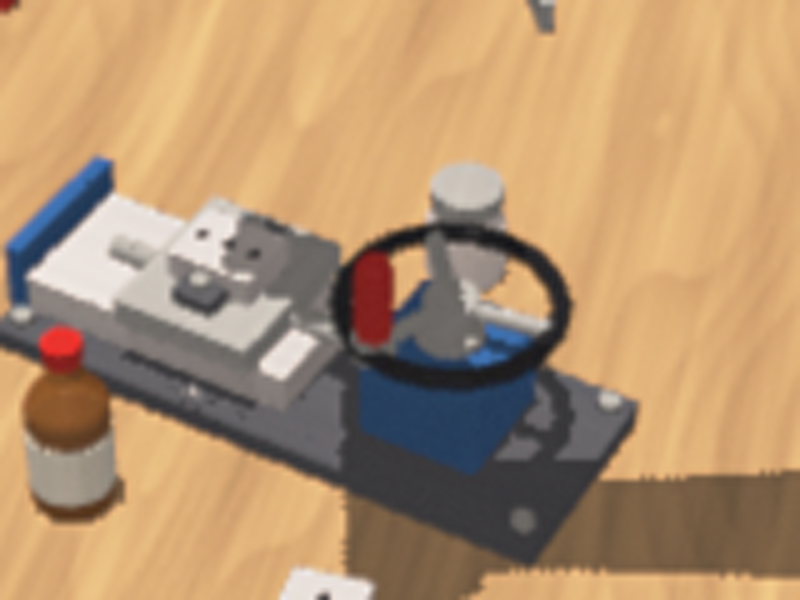

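```bash
cat > h.py <<'E'
import numpy as np
from scipy.optimize import least_squares
def RT(d):
    if 'R' in d: return d['R'],np.array(d['t'])
    T=np.array(d['T_tool_cam']);W=np.eye(4);W[:3,:3]=d['s']['ee_rot'];W[:3,3]=d['s']['tcp_pos']
    M=np.linalg.inv(W@T);return M[:3,:3],M[:3,3]
def proj(d,X):
    R,t=RT(d);P=(X@R.T+t)@np.array(d['camera_matrix']).T;return P[:,:2]/P[:,2:]
a=np.linspace(0,2*np.pi,121);A,B=np.meshgrid(a,a[::6])
def torus(c,z=.115): 
    rr=.068+.007*np.cos(B);return np.stack([c[0]+rr*np.cos(A),c[1]+rr*np.sin(A),z+.007*np.sin(B)],-1).reshape(-1,3)
def cyl(c,z0=.122,z1=.182): return np.concatenate([np.stack([c[0]+.012*np.cos(a),c[1]+.012*np.sin(a),0*a+z],-1) for z in (z0,z1)])
def bb(p): return np.r_[p.min(0),p.max(0)]
E
python3 - <<'E'
from h import *
import pickle,cv2
o=pickle.load(open('c1.pkl','rb'))
off={'scene':(253,174),'side':(232,183)}
crop={'scene':[250,228,478,373],'side':[332,224,572,388]}
bbs={c:np.array(crop[c])/5+np.r_[off[c],off[c]]-.4 for c in crop}; bbs['wrist']=np.array([322,165,455,290])
def mask(d):
    p=d['pixels'].astype(int);return ((p[...,0]>90)&(p[...,1]<.45*p[...,0])&(p[...,2]<.45*p[...,0])).astype(np.uint8)
for c in o:
    s=least_squares(lambda x:bb(proj(o[c],torus(x)))-bbs[c],[.57,.05]);print(c,s.x,s.fun.round(1))
    m=mask(o[c]);n,l,st,ce=cv2.connectedComponentsWithStats(m)
    tgt=proj(o[c],np.array([[.59,.085,.15]]))[0]
    k=1+np.argmin([np.hypot(*(q-tgt))-(0.05*s_[4]) for q,s_ in zip(ce[1:],st[1:])])
    b=st[k];bbx=np.array([b[0]-.5,b[1]-.5,b[0]+b[2]-.5,b[1]+b[3]-.5]);print('hmask',b,ce[k])
    hs=least_squares(lambda x:bb(proj(o[c],cyl(x)))-bbx,[.59,.085]);print('handle',hs.x,hs.fun.round(1),'rad',np.hypot(*(hs.x-s.x)),np.degrees(np.arctan2(*(hs.x-s.x)[::-1])))
w=['scene','side','wrist']
s=least_squares(lambda x:np.concatenate([bb(proj(o[c],torus(x)))-bbs[c] for c in w]),[.57,.05]);print(s.x,s.fun.round(1))
E
```

```text
wrist [0.54431509 0.03568816] [-0.6 -2.3  0.6  2.8]
hmask [346 266  25  37 681] [357.38619677 284.34801762]
handle [0.58187363 0.08332503] [-1.8 -2.9  1.6  2.7] rad 0.0606623106473092 51.74653971756029
scene [0.54332623 0.03872915] [-0.5 -0.5  0.5  0.3]
hmask [ 239  395  100   85 4803] [290.26525088 441.19113054]
handle [ 1.07031976 -0.44392328] [ 42.2  29.5 -44.1 -27.6] rad 0.7146156636730399 -42.485329688538414
side [0.54298517 0.03552919] [-0.5 -0.7  0.5  0.6]
hmask [303 234   7  18 118] [306.03389831 242.22033898]
handle [0.58136963 0.08514085] [-0.6 -1.3  0.6  1.2] rad 0.06272705399740791 52.270928914000024
[0.54418478 0.03589727] [-1.1 -0.1  0.   0.8 -0.9 -0.7  0.1  0.6 -0.5 -2.1  0.7  2.9]
```

Request:
play_rows:
  deltas:
    - [-1.3,1.1,0,0,0,0,0]
    - [-2.6,2.2,0,0,0,0,0]
    - [-3.87,3.37,0,0,0,0,0]
    - [-3.87,3.37,0,0,0,0,0]
    - [-3.87,3.37,1,0,0,0,0]
    - [-3.87,3.37,2.5,0,0,0,0]
    - [-3.87,3.37,4,0,0,0,0]
    - [-3.87,3.37,5.5,0,0,0,0]
    - [-3.87,3.37,6.5,0,0,0,0]
    - [-3.87,3.37,7.3,0,0,0,0]
    - [-3.87,3.37,7.72,0,0,0,0]
    - [-3.87,3.37,7.72,0,0,0,0]

```text
time_s: 3.6
tcp_pos: [0.5401, 0.0962, 0.1397]
ee_rot: [[-0.0, -1.0, -0.003], [-1.0, 0.0, -0.001], [0.001, 0.003, -1.0]]
wrist_force: [-1.0, -0.1, 0.2]
gripper_width: 0.003
```

```bash
python3 - <<'E'
from station import r
from h import *
import cv2,pickle
s=r.sense();print(s['time_s'],s['tcp_pos'],s['gripper_width'],s['wrist_force'])
ims=[]
for c in ['scene','side']:
    d=r.capture(c);u,v=proj(d,np.array([[.57,.05,.12]]))[0].astype(int)
    ims.append(cv2.resize(d['pixels'][v-60:v+60,u-50:u+50,::-1],None,fx=4,fy=4,interpolation=2))
cv2.imwrite('pics/b2.png',np.hstack(ims))
C=np.array([.5435,.0365])
# plan: pusher centre rel. to C for handle angle th
def rr(u,hx=.015,hy=.0095,rad=.012):
    q=np.abs(u);ds=np.linspace(0,.05,5001)
    P=ds[:,None]*q-[hx,hy];sd=np.hypot(*np.maximum(P,0).T)+np.minimum(P.max(1),0)
    return ds[np.searchsorted(sd,rad)]
for th in range(52,-320,-12):
    t=np.radians(th);H=C+.06*np.array([np.cos(t),np.sin(t)])
    phi=.4
    for _ in range(20):
        p=C+.06*np.array([np.cos(t+phi),np.sin(t+phi)]);u=(H-p)/np.linalg.norm(H-p);phi=2*np.arcsin(rr(u)/.12)
    print(th,p.round(4),round(np.degrees(phi),1))
E
```

```text
3.6 [0.54014856 0.09622748 0.139721  ] 0.0026882331861862825 [-0.97572152 -0.10701023  0.1976266 ]
52 [0.5537 0.0956] 28.2
40 [0.5653 0.0924] 28.6
28 [0.5779 0.0856] 27.0
16 [0.5899 0.0745] 23.3
4 [0.5977 0.0622] 21.4
-8 [0.602  0.0497] 20.7
-20 [0.6035 0.0375] 20.9
-32 [0.6026 0.0262] 22.1
-44 [0.6    0.0163] 24.4
-56 [0.5961 0.0076] 27.2
-68 [ 0.5899 -0.0016] 28.6
-80 [ 0.5807 -0.0106] 28.3
-92 [ 0.5684 -0.0181] 26.5
-104 [ 0.556  -0.0222] 26.0
-116 [ 0.5442 -0.0235] 26.7
-128 [ 0.5333 -0.0226] 28.2
-140 [ 0.5217 -0.0194] 28.6
-152 [ 0.5091 -0.0126] 27.0
-164 [ 0.4971 -0.0015] 23.3
-176 [0.4893 0.0108] 21.4
-188 [0.485  0.0233] 20.7
-200 [0.4835 0.0355] 20.9
-212 [0.4844 0.0468] 22.1
-224 [0.487  0.0567] 24.4
-236 [0.4909 0.0654] 27.2
-248 [0.4971 0.0746] 28.6
-260 [0.5063 0.0836] 28.3
-272 [0.5186 0.0911] 26.5
-284 [0.531  0.0952] 26.0
-296 [0.5428 0.0965] 26.7
-308 [0.5537 0.0956] 28.2
```

View pics/b2.png

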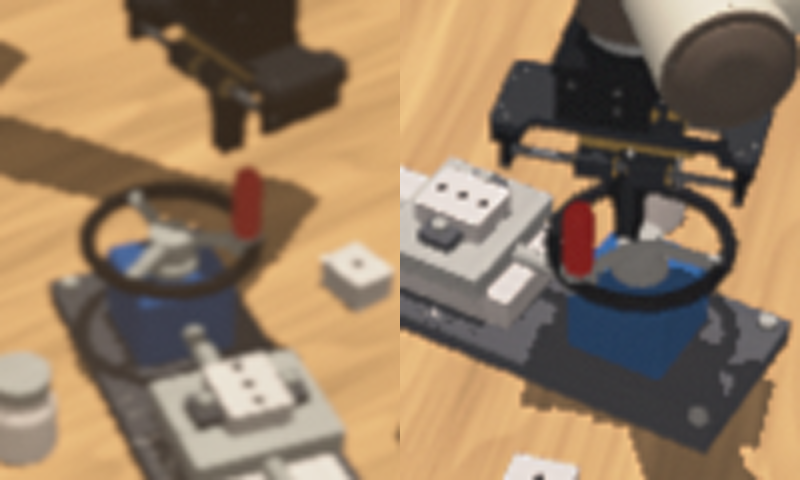

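```bash
python3 - <<'E'
from station import r
from h import *
import cv2
s=r.sense();print(s['time_s'],s['tcp_pos'])
ims=[]
for c in ['scene','side']:
    d=r.capture(c);im=d['pixels'][:,:,::-1].copy();u,v=proj(d,np.array([[.57,.05,.12]]))[0].astype(int)
    sc=4;big=cv2.resize(im[v-60:v+60,u-50:u+50],None,fx=sc,fy=sc,interpolation=2)
    def dr(X,col):
        for q in (proj(d,X)-[u-50,v-60]+.5)*sc: cv2.circle(big,tuple(int(z) for z in q),2,col,-1)
    dr(s['tcp_pos'][None],(0,255,0));dr(np.array([[.5806,.0838,.182],[.5806,.0838,.122]]),(255,255,0))
    dr(torus([.5435,.0365])[::40],(255,0,255))
    ims.append(big)
cv2.imwrite('pics/b3.png',np.hstack(ims))
E
```

```text
3.7 [0.54164067 0.09684588 0.14196786]
```

View pics/b3.png

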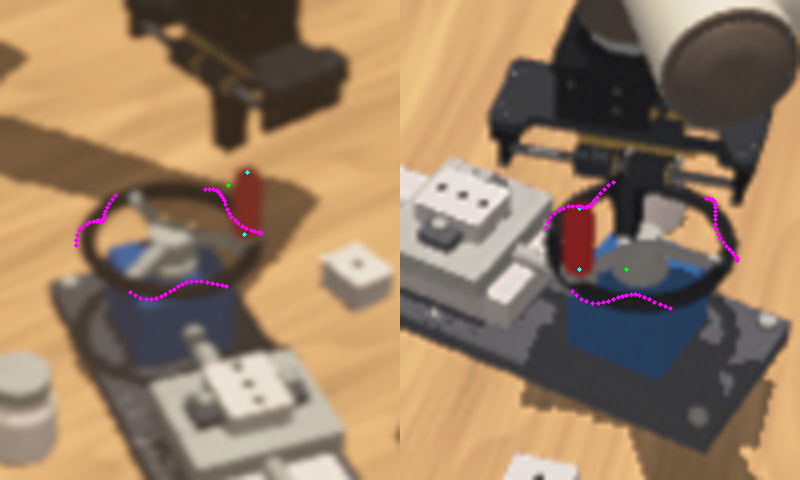

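```bash
python3 - <<'E'
from station import r
from h import *
import cv2,pickle
s=r.sense();print(s['time_s'],s['tcp_pos'],s['joints'],s['gripper_width'])
o=pickle.load(open('c1.pkl','rb'))
ims=[]
for c in ['scene','side']:
    d=r.capture(c)
    for im,pts,cen in ((cv2.imread(f'pics/{c}0.png'),[[.6243,y,.183] for y in (-.0435,0,.0435)]+[[.6243+e,0,.183] for e in (-.0435,.0435)],[.62,0,.22]),(d['pixels'][:,:,::-1].copy(),[s['tcp_pos']],[.54,.08,.17])):
        u,v=proj(d,np.array([cen]))[0].astype(int)
        sc=4;big=cv2.resize(im[v-50:v+50,u-50:u+50],None,fx=sc,fy=sc,interpolation=2)
        for q in (proj(d,np.array(pts))-[u-50,v-50]+.5)*sc: cv2.circle(big,tuple(int(z) for z in q),2,(0,255,0),-1)
        ims.append(big)
cv2.imwrite('pics/b4.png',np.vstack([np.hstack(ims[:2]),np.hstack(ims[2:])])[:,:])
im=cv2.imread('pics/b4.png');cv2.imwrite('pics/b4.png',cv2.resize(im,(600,600)))
d=r.capture('wrist');cv2.imwrite('pics/w4.png',d['pixels'][:,:,::-1])
E
```

```text
3.8 [0.54176354 0.09707761 0.14250649] [ 2.70511433e+01  1.66968395e+01 -1.38340590e+01  2.48952921e-02
 -5.93047450e+01 -2.70529296e+01] 0.003783962174209341
```

View pics/b4.png

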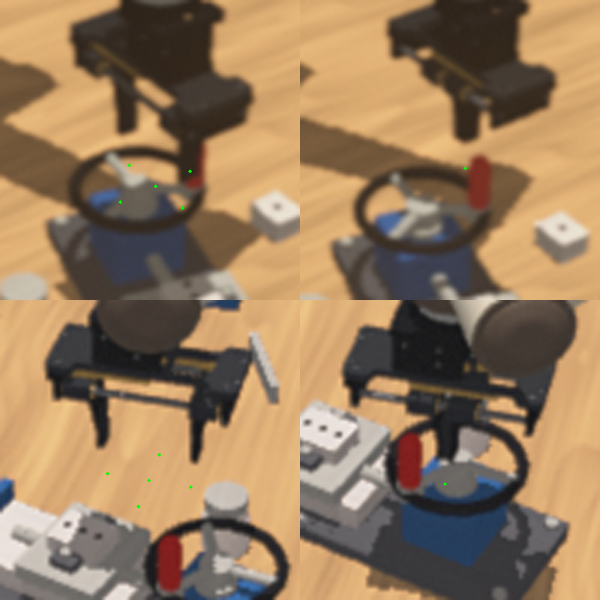

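View pics/w4.png

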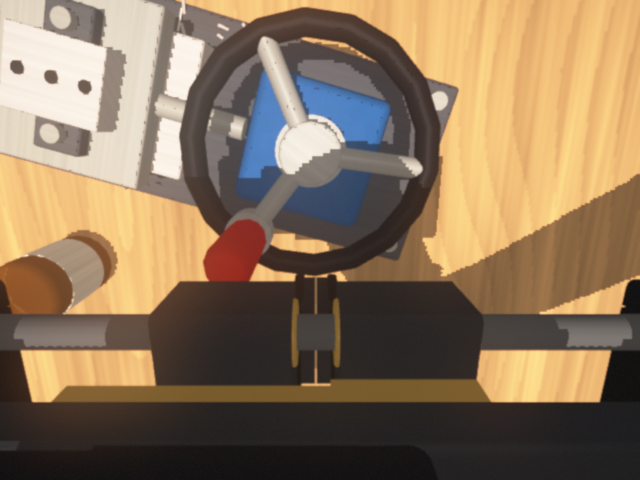

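```bash
python3 - <<'E'
import numpy as np
C=np.array([.5435,.0365])
def tab(a0,seq,start=None):
    s=start if start is not None else C+.06*np.array([np.cos(np.radians(a0)),np.sin(np.radians(a0))])
    print(a0,[[float(round(-(p[1]-s[1])/.025,2)),float(round(-(p[0]-s[0])/.025,2))] for p in [C+.06*np.array([np.cos(np.radians(a)),np.sin(np.radians(a))]) for a in seq]])
tab(92,list(range(89,57,-3))+[56],np.array([.5418,.0971]))
a=56
while a>-270:
    tab(a,range(a-5,a-61,-5));a-=60
E
```

```text
92 [[0.02, -0.11], [0.03, -0.24], [0.04, -0.36], [0.06, -0.48], [0.09, -0.61], [0.12, -0.73], [0.15, -0.85], [0.2, -0.97], [0.25, -1.08], [0.3, -1.19], [0.37, -1.3], [0.43, -1.41]]
56 [[0.12, -0.17], [0.26, -0.33], [0.42, -0.47], [0.58, -0.6], [0.75, -0.72], [0.94, -0.82], [1.13, -0.9], [1.33, -0.96], [1.53, -1.01], [1.74, -1.04], [1.95, -1.06], [2.16, -1.05]]
-4 [[0.21, 0.02], [0.41, 0.07], [0.61, 0.12], [0.81, 0.2], [1.0, 0.3], [1.17, 0.4], [1.34, 0.53], [1.5, 0.67], [1.64, 0.82], [1.77, 0.98], [1.89, 1.16], [1.99, 1.34]]
-64 [[0.08, 0.19], [0.15, 0.39], [0.2, 0.59], [0.23, 0.8], [0.24, 1.01], [0.24, 1.22], [0.21, 1.43], [0.17, 1.63], [0.11, 1.83], [0.04, 2.03], [-0.06, 2.22], [-0.17, 2.39]]
-124 [[-0.12, 0.17], [-0.26, 0.33], [-0.42, 0.47], [-0.58, 0.6], [-0.75, 0.72], [-0.94, 0.82], [-1.13, 0.9], [-1.33, 0.96], [-1.53, 1.01], [-1.74, 1.04], [-1.95, 1.06], [-2.16, 1.05]]
-184 [[-0.21, -0.02], [-0.41, -0.07], [-0.61, -0.12], [-0.81, -0.2], [-1.0, -0.3], [-1.17, -0.4], [-1.34, -0.53], [-1.5, -0.67], [-1.64, -0.82], [-1.77, -0.98], [-1.89, -1.16], [-1.99, -1.34]]
-244 [[-0.08, -0.19], [-0.15, -0.39], [-0.2, -0.59], [-0.23, -0.8], [-0.24, -1.01], [-0.24, -1.22], [-0.21, -1.43], [-0.17, -1.63], [-0.11, -1.83], [-0.04, -2.03], [0.06, -2.22], [0.17, -2.39]]
```

Request:
play_rows:
  deltas:
    - [0,0,0.25,0,0,0,0]
    - [0,0,0.45,0,0,0,0]
    - [0.03,-0.24,0.45,0,0,0,0]
    - [0.05,-0.42,0.45,0,0,0,0]
    - [0.09,-0.61,0.45,0,0,0,0]
    - [0.12,-0.73,0.45,0,0,0,0]
    - [0.15,-0.85,0.45,0,0,0,0]
    - [0.2,-0.97,0.45,0,0,0,0]
    - [0.25,-1.08,0.45,0,0,0,0]
    - [0.3,-1.19,0.45,0,0,0,0]
    - [0.37,-1.3,0.45,0,0,0,0]
    - [0.43,-1.41,0.45,0,0,0,0]

```text
time_s: 5.15
tcp_pos: [0.5762, 0.0861, 0.1297]
ee_rot: [[-0.0, -1.0, 0.0], [-1.0, 0.0, 0.0], [-0.0, -0.0, -1.0]]
wrist_force: [-3.5, 1.5, -0.6]
gripper_width: 0.011
```

```bash
cat > look.py <<'E'
from station import r
from h import *
import cv2,sys
s=r.sense();print(s['time_s'],s['tcp_pos'],s['wrist_force'])
ims=[]
for c in ['scene','side']:
    d=r.capture(c);u,v=proj(d,np.array([[.56,.05,.14]]))[0].astype(int)
    ims.append(cv2.resize(d['pixels'][v-60:v+60,u-50:u+50,::-1],None,fx=4,fy=4,interpolation=2))
    print(c,[(np.round(q['centre'],3).tolist(),round(q['score'],2)) for q in r.spot_in(c,'handle')[:2]])
cv2.imwrite(f'pics/{sys.argv[1]}.png',np.hstack(ims))
E
python3 look.py l1
```

```text
5.15 [0.57617474 0.08612819 0.12969392] [-3.47816955  1.46289358 -0.56224209]
scene [([0.603, 0.063, 0.156], 0.47)]
side [([0.598, 0.076, 0.153], 0.52)]
```

View pics/l1.png

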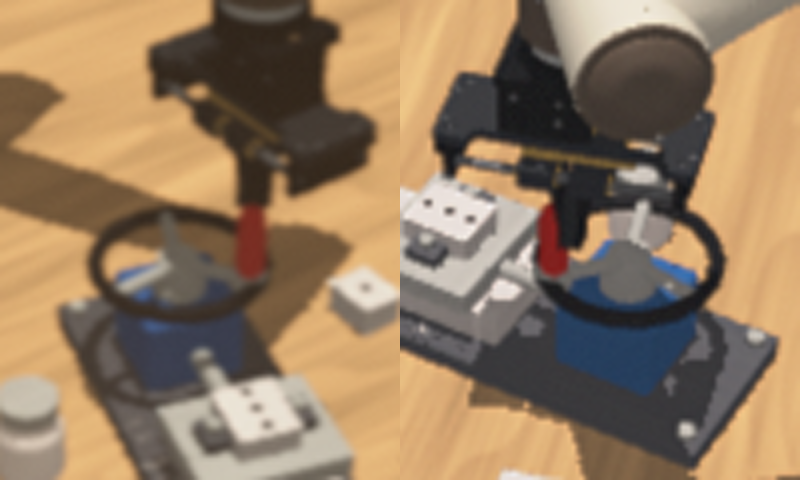

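Request:
play_rows:
  deltas:
    - [0.12,-0.17,0,0,0,0,0]
    - [0.26,-0.33,0,0,0,0,0]
    - [0.42,-0.47,0,0,0,0,0]
    - [0.58,-0.6,0,0,0,0,0]
    - [0.75,-0.72,0,0,0,0,0]
    - [0.94,-0.82,0,0,0,0,0]
    - [1.13,-0.9,0,0,0,0,0]
    - [1.33,-0.96,0,0,0,0,0]
    - [1.53,-1.01,0,0,0,0,0]
    - [1.74,-1.04,0,0,0,0,0]
    - [1.95,-1.06,0,0,0,0,0]
    - [2.16,-1.05,0,0,0,0,0]

```text
time_s: 6.55
tcp_pos: [0.6017, 0.0317, 0.1299]
ee_rot: [[-0.0, -1.0, -0.001], [-1.0, 0.0, 0.0], [-0.0, 0.001, -1.0]]
wrist_force: [-1.6, 3.9, 0.2]
gripper_width: 0.005
```

```bash
python3 look.py l2
```

```text
6.55 [0.60172522 0.0317382  0.12986656] [-1.57245316  3.91724519  0.18632105]
scene [([0.577, 0.01, 0.115], 0.51)]
side [([0.596, 0.014, 0.153], 0.64)]
```

View pics/l2.png

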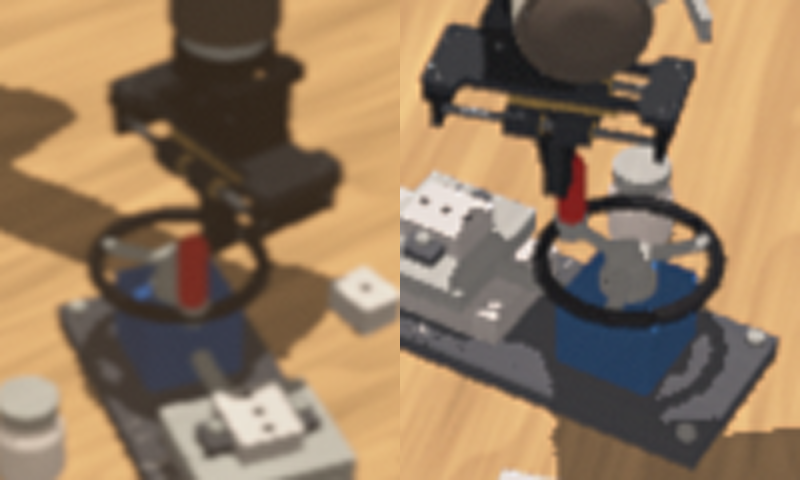

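Request:
play_rows:
  deltas:
    - [0.21,0.02,0,0,0,0,0]
    - [0.41,0.07,0,0,0,0,0]
    - [0.61,0.12,0,0,0,0,0]
    - [0.81,0.2,0,0,0,0,0]
    - [1.0,0.3,0,0,0,0,0]
    - [1.17,0.4,0,0,0,0,0]
    - [1.34,0.53,0,0,0,0,0]
    - [1.5,0.67,0,0,0,0,0]
    - [1.64,0.82,0,0,0,0,0]
    - [1.77,0.98,0,0,0,0,0]
    - [1.89,1.16,0,0,0,0,0]
    - [1.99,1.34,0,0,0,0,0]

```text
time_s: 7.95
tcp_pos: [0.5685, -0.0181, 0.1299]
ee_rot: [[-0.0, -1.0, 0.0], [-1.0, 0.0, -0.0], [0.0, -0.0, -1.0]]
wrist_force: [2.8, 0.2, 0.0]
gripper_width: 0.006
```

```bash
python3 look.py l3
```

```text
7.95 [ 0.56848257 -0.01810656  0.12994126] [2.76954399 0.21425201 0.0490845 ]
scene [([0.559, -0.031, 0.152], 0.51)]
side [([0.544, -0.016, 0.159], 0.49)]
```

View pics/l3.png

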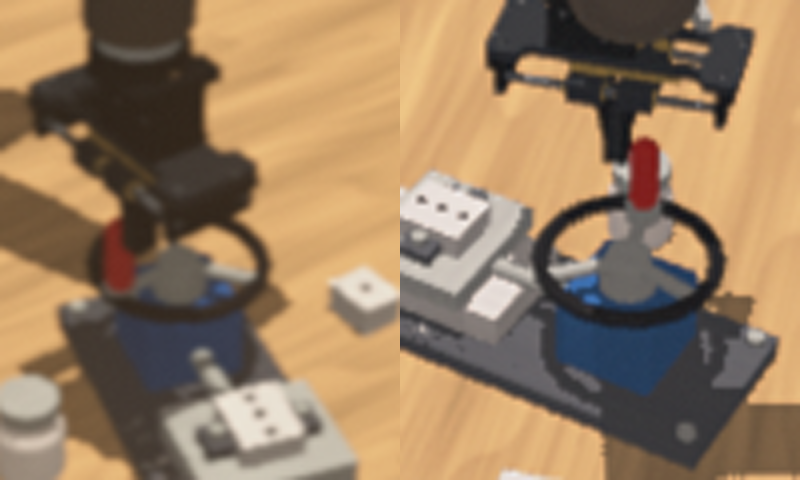

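Request:
play_rows:
  deltas:
    - [0.08,0.19,0,0,0,0,0]
    - [0.15,0.39,0,0,0,0,0]
    - [0.2,0.59,0,0,0,0,0]
    - [0.23,0.8,0,0,0,0,0]
    - [0.24,1.01,0,0,0,0,0]
    - [0.24,1.22,0,0,0,0,0]
    - [0.21,1.43,0,0,0,0,0]
    - [0.17,1.63,0,0,0,0,0]
    - [0.11,1.83,0,0,0,0,0]
    - [0.04,2.03,0,0,0,0,0]
    - [-0.06,2.22,0,0,0,0,0]
    - [-0.17,2.39,0,0,0,0,0]

```text
time_s: 9.35
tcp_pos: [0.508, -0.0137, 0.1298]
ee_rot: [[-0.0, -1.0, -0.001], [-1.0, 0.0, -0.001], [0.001, 0.001, -1.0]]
wrist_force: [1.5, -1.9, -0.1]
gripper_width: 0.006
```

Request:
play_rows:
  deltas:
    - [-0.12,0.17,0,0,0,0,0]
    - [-0.26,0.33,0,0,0,0,0]
    - [-0.42,0.47,0,0,0,0,0]
    - [-0.58,0.6,0,0,0,0,0]
    - [-0.75,0.72,0,0,0,0,0]
    - [-0.94,0.82,0,0,0,0,0]
    - [-1.13,0.9,0,0,0,0,0]
    - [-1.33,0.96,0,0,0,0,0]
    - [-1.53,1.01,0,0,0,0,0]
    - [-1.74,1.04,0,0,0,0,0]
    - [-1.95,1.06,0,0,0,0,0]
    - [-2.16,1.05,0,0,0,0,0]

```text
time_s: 10.55
tcp_pos: [0.4825, 0.0409, 0.1297]
ee_rot: [[-0.0, -1.0, -0.001], [-1.0, 0.0, -0.0], [0.0, 0.001, -1.0]]
wrist_force: [0.9, -3.9, -0.1]
gripper_width: 0.003
```

```bash
python3 look.py l4
```

```text
10.55 [0.4824601  0.04085044 0.12969113] [ 0.85435855 -3.85787215 -0.08591209]
scene [([0.503, 0.06, 0.154], 0.51)]
side [([0.49, 0.072, 0.161], 0.46)]
```

View pics/l4.png

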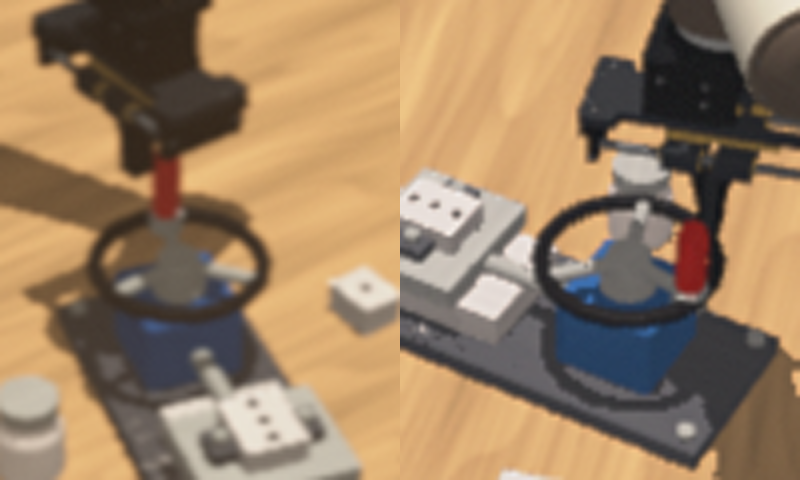

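Request:
play_rows:
  deltas:
    - [-0.21,-0.02,0,0,0,0,0]
    - [-0.41,-0.07,0,0,0,0,0]
    - [-0.61,-0.12,0,0,0,0,0]
    - [-0.81,-0.2,0,0,0,0,0]
    - [-1.0,-0.3,0,0,0,0,0]
    - [-1.17,-0.4,0,0,0,0,0]
    - [-1.34,-0.53,0,0,0,0,0]
    - [-1.5,-0.67,0,0,0,0,0]
    - [-1.64,-0.82,0,0,0,0,0]
    - [-1.77,-0.98,0,0,0,0,0]
    - [-1.89,-1.16,0,0,0,0,0]
    - [-1.99,-1.34,0,0,0,0,0]

```text
time_s: 11.95
tcp_pos: [0.5165, 0.0906, 0.1297]
ee_rot: [[0.0, -1.0, -0.0], [-1.0, -0.0, 0.0], [-0.0, 0.0, -1.0]]
wrist_force: [-2.8, -0.1, 0.0]
gripper_width: 0.003
```

Request:
play_rows:
  deltas:
    - [-0.06,-0.15,0,0,0,0,0]
    - [-0.11,-0.29,0,0,0,0,0]
    - [-0.15,-0.39,0,0,0,0,0]
    - [-0.18,-0.5,0,0,0,0,0]
    - [-0.2,-0.59,0,0,0,0,0]
    - [-0.22,-0.7,0,0,0,0,0]
    - [-0.23,-0.8,0,0,0,0,0]
    - [-0.24,-0.9,0,0,0,0,0]
    - [-0.24,-1.0,0,0,0,0,0]
    - [-0.24,-1.0,0,0,0,0,0]

```text
time_s: 12.95
tcp_pos: [0.5418, 0.0964, 0.1297]
ee_rot: [[-0.0, -1.0, 0.001], [-1.0, 0.0, 0.0], [-0.0, -0.001, -1.0]]
wrist_force: [-1.4, -1.0, -0.8]
gripper_width: 0.006
```

```bash
python3 look.py l5
```

```text
12.95 [0.54177711 0.09636185 0.12973994] [-1.44296414 -1.04392447 -0.84926276]
scene [([0.573, 0.091, 0.16], 0.54)]
side [([0.565, 0.1, 0.158], 0.47)]
```

View pics/l5.png

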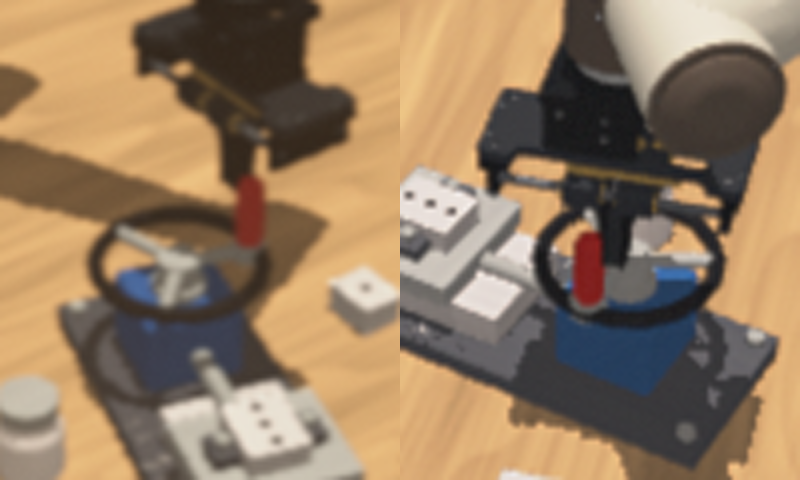

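```bash
cat > ang.py <<'E'
from station import r
from h import *
import cv2,pickle
C=np.array([.5435,.0365])
o=pickle.load(open('c1.pkl','rb'))
def cen(d):
    u,v=proj(d,np.array([[*(C+[.035,.045]),.152]]))[0].astype(int)
    p=d['pixels'].astype(float)[v-25:v+26,u-25:u+26]
    R=p[...,0];G=p[...,1:].max(-1)
    w=((R>60)&(G<.5*R)).astype(np.uint8)
    n,l,st,ce=cv2.connectedComponentsWithStats(w);k=1+st[1:,4].argmax()
    wt=np.where(cv2.dilate((l==k).astype(np.uint8),np.ones((3,3)))>0,np.clip((R-1.25*G),0,None),0)
    wt=wt/ wt.max();yy,xx=np.mgrid[:51,:51];return np.array([(wt*xx).sum(),(wt*yy).sum()])/wt.sum()+[u-25,v-25],st[k]
def model(d,th): return proj(d,cyl(C+.06*np.array([np.cos(th),np.sin(th)]))).mean(0)
for c in ['scene','side']:
    d=r.capture(c);a,sa=cen(o[c]);b,sb=cen(d)
    res=[]
    for x in (a,b):
        q=least_squares(lambda z:model(d,z[0])-x,[np.radians(48)]);res+=[np.degrees(q.x[0]),q.fun.round(2)]
    print(c,a.round(2),b.round(2),sa,sb,res)
E
python3 ang.py
```

```text
scene [344.2  224.39] [342.99 220.38] [24 18  7 16 82] [23 13  7 17 95] [np.float64(51.735095666431995), array([-0.24,  0.  ]), np.float64(72.18870083340315), array([-0.23,  0.15])]
side [306.14 242.06] [311.69 245.65] [ 20  17   8  19 134] [ 27  21   7  18 117] [np.float64(51.14244656551598), array([ 0.01, -0.01]), np.float64(72.66420508274555), array([ 0.08, -0.19])]
```

Request:
play_rows:
  deltas:
    - [0,-0.08,0,0,0,0,0]
    - [0,-0.16,0,0,0,0,0]
    - [0.01,-0.24,0,0,0,0,0]
    - [0.02,-0.32,0,0,0,0,0]
    - [0.02,-0.39,0,0,0,0,0]
    - [0.03,-0.46,0,0,0,0,0]
    - [0.04,-0.52,0,0,0,0,0]
    - [0.06,-0.58,0,0,0,0,0]
    - [0.07,-0.64,0,0,0,0,0]
    - [0.08,-0.68,0,0,0,0,0]
    - [0.08,-0.68,0,0,0,0,0]
    - [0.08,-0.68,0,0,0,0,0]

```text
time_s: 14.45
tcp_pos: [0.5585, 0.0944, 0.1298]
ee_rot: [[0.0, -1.0, 0.001], [-1.0, -0.0, 0.0], [-0.0, -0.001, -1.0]]
wrist_force: [-1.8, 0.2, 1.7]
gripper_width: 0.006
```

```bash
python3 ang.py;python3 look.py l6
```

```text
scene [344.2  224.39] [344.28 223.65] [24 18  7 16 82] [ 24  16   7  18 105] [np.float64(51.735095666431995), array([-0.24,  0.  ]), np.float64(55.352684713343805), array([-0.36,  0.04])]
side [306.14 242.06] [306.49 243.03] [ 20  17   8  19 134] [ 21  17   8  20 121] [np.float64(51.14244656551598), array([ 0.01, -0.01]), np.float64(54.1906960909432), array([ 0.33, -0.42])]
14.55 [0.55846094 0.09438829 0.12982266] [-2.93725366 -0.36103595  0.37487067]
scene [([0.469, -0.548, 0.022], 0.72), ([0.591, 0.08, 0.155], 0.59)]
side [([0.555, -0.104, 0.031], 0.6), ([0.58, 0.092, 0.161], 0.41)]
```

View pics/l6.png

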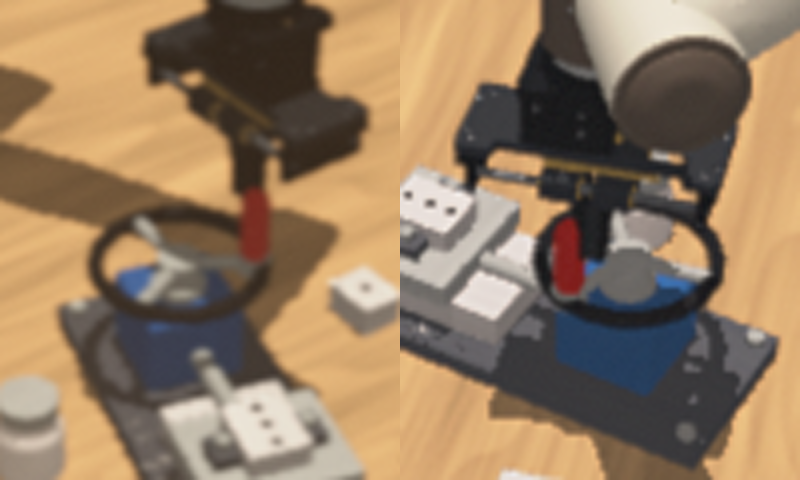

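Request:
play_rows:
  deltas:
    - [0,0.4,0,0,0,0,0]
    - [0,0.8,-0.3,0,0,0,0]
    - [0,0.8,-1.8,0,0,0,0]
    - [0,0.8,-3.4,0,0,0,0]
    - [0,0.8,-5,0,0,0,55]
    - [0.5,0.4,-6.5,0,0,0,55]
    - [1.5,-0.5,-7.8,0,0,0,55]
    - [2.7,-1.6,-8.2,0,0,0,55]
    - [3.78,-2.64,-8.2,0,0,0,55]
    - [3.78,-2.64,-8.2,0,0,0,55]
    - [3.78,-2.64,-8.2,0,0,0,55]
    - [3.78,-2.64,-8.2,0,0,0,55]

```text
time_s: 15.95
tcp_pos: [0.6235, 0.0004, 0.3353]
ee_rot: [[0.001, -1.0, 0.001], [-1.0, -0.001, 0.0], [-0.0, -0.001, -1.0]]
wrist_force: [-0.8, -0.4, 0.8]
gripper_width: 0.602
```

```bash
python3 ang.py; cat > wr.py <<'E'
from station import r
from h import *
import cv2,pickle,sys
o=pickle.load(open('c1.pkl','rb'))['wrist']
s=r.sense();d=r.capture('wrist');d['s']=s;print(s['time_s'],s['tcp_pos'],o['s']['tcp_pos'],s['gripper_width'])
cv2.imwrite(f'pics/{sys.argv[1]}.png',np.hstack([x['pixels'][140:320,280:480,::-1].repeat(2,0).repeat(2,1) for x in (o,d)]))
C=np.array([.5435,.0365])
def red(d):
    p=d['pixels'].astype(float);p=p[240:330,320:400];R=p[...,0];G=p[...,1:].max(-1);w=((R>50)&(G<.5*R)).astype(np.uint8)
    n,l,st,ce=cv2.connectedComponentsWithStats(w);k=1+st[1:,4].argmax();return ce[k]+[320,240],st[k]
for x in (o,d):
    c,st=red(x)
    q=least_squares(lambda z:proj(x,cyl(C+.06*np.array([np.cos(z[0]),np.sin(z[0])]))).mean(0)-c,[.9]);print(c,st,np.degrees(q.x),q.fun)
E
python3 wr.py w6
```

```text
scene [344.2  224.39] [344.22 223.89] [24 18  7 16 82] [24 17  7 17 79] [np.float64(51.735095666431995), array([-0.24,  0.  ]), np.float64(54.24295755128796), array([-0.28,  0.02])]
side [306.14 242.06] [306.81 242.57] [ 20  17   8  19 134] [ 21  17   8  19 133] [np.float64(51.14244656551598), array([ 0.01, -0.01]), np.float64(54.07642340290115), array([-0.02,  0.03])]
16.05 [0.62354056 0.00064669 0.33555227] [6.25218692e-01 2.69315275e-04 3.35004320e-01] 0.6238874510927063
[357.39124294 284.36723164] [ 25  26  26  37 708] [51.65113486] [ 0.67244689 -0.892189  ]
[357.6171108  285.60448808] [ 26  27  26  37 713] [54.42296902] [ 0.63558696 -0.93297991]
```

View pics/w6.png

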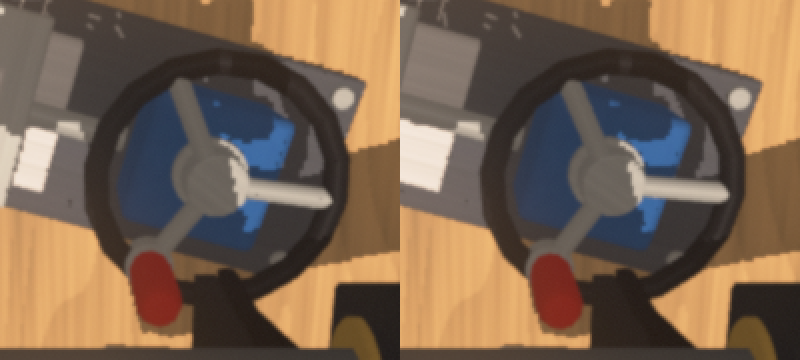

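Request:
play_rows:
  deltas:
    - [-1,1,0,0,0,0,0]
    - [-2,2,0,0,0,0,0]
    - [-3,3,0,0,0,0,0]
    - [-3.78,3.44,0,0,0,0,0]
    - [-3.78,3.44,1,0,0,0,0]
    - [-3.78,3.44,2,0,0,0,0]
    - [-3.78,3.44,3,0,0,0,0]
    - [-3.78,3.44,4,0,0,0,0]
    - [-3.78,3.44,4,0,0,0,0]
    - [-3.78,3.44,4,0,0,0,0]
    - [-3.78,3.44,4,0,0,0,0]
    - [-3.78,3.44,4,0,0,0,0]

```text
time_s: 17.3
tcp_pos: [0.539, 0.0946, 0.2365]
ee_rot: [[0.0, -1.0, 0.003], [-1.0, -0.0, 0.001], [-0.001, -0.003, -1.0]]
wrist_force: [-0.3, -0.8, -0.4]
gripper_width: 0.001
```

Request:
play_rows:
  deltas:
    - [0,0,1.5,0,0,0,0]
    - [0,0,3,0,0,0,0]
    - [0,0,3.9,0,0,0,0]
    - [0,0,4.2,0,0,0,0]
    - [0,0,4.2,0,0,0,0]
    - [0,-0.3,4.2,0,0,0,0]
    - [0,-0.6,4.2,0,0,0,0]
    - [0,-0.7,4.2,0,0,0,0]
    - [0,-0.7,4.2,0,0,0,0]

```text
time_s: 18.2
tcp_pos: [0.5567, 0.0944, 0.1304]
ee_rot: [[-0.0, -1.0, 0.001], [-1.0, 0.0, 0.001], [-0.001, -0.001, -1.0]]
wrist_force: [0.5, 0.3, 0.3]
gripper_width: 0.006
```

Request:
play_rows:
  deltas:
    - [0,-0.05,0,0,0,0,0]
    - [0.01,-0.1,0,0,0,0,0]
    - [0.01,-0.13,0,0,0,0,0]
    - [0.02,-0.16,0,0,0,0,0]
    - [0.03,-0.19,0,0,0,0,0]
    - [0.03,-0.21,0,0,0,0,0]
    - [0.03,-0.21,0,0,0,0,0]
    - [0.03,-0.21,0,0,0,0,0]

```text
time_s: 19.0
tcp_pos: [0.5607, 0.0933, 0.1298]
ee_rot: [[-0.0, -1.0, -0.001], [-1.0, 0.0, -0.0], [0.0, 0.001, -1.0]]
wrist_force: [-4.0, -0.6, 2.8]
gripper_width: 0.005
```

```bash
python3 ang.py
```

```text
scene [344.2  224.39] [344.33 224.15] [24 18  7 16 82] [24 17  7 17 98] [np.float64(51.735095666431995), array([-0.24,  0.  ]), np.float64(52.94024383348777), array([-0.37,  0.01])]
side [306.14 242.06] [305.98 242.62] [ 20  17   8  19 134] [ 21  17   8  19 121] [np.float64(51.14244656551598), array([ 0.01, -0.01]), np.float64(52.00082838039574), array([ 0.35, -0.41])]
```

Request:
play_rows:
  deltas:
    - [0,-0.01,0,0,0,0,0]
    - [0.01,-0.02,0,0,0,0,0]
    - [0.01,-0.02,0,0,0,0,0]
    - [0.01,-0.02,0,0,0,0,0]

```text
time_s: 19.5
tcp_pos: [0.5615, 0.0933, 0.1298]
ee_rot: [[0.0, -1.0, 0.0], [-1.0, -0.0, -0.0], [0.0, -0.0, -1.0]]
wrist_force: [-2.5, -0.6, 2.3]
gripper_width: 0.006
```

Request:
play_rows:
  deltas:
    - [0,0.4,0,0,0,0,0]
    - [0,0.9,-0.3,0,0,0,0]
    - [0,0.9,-1.8,0,0,0,0]
    - [0,0.9,-3.4,0,0,0,0]
    - [0,0.9,-5,0,0,0,55]
    - [0.5,0.4,-6.5,0,0,0,55]
    - [1.5,-0.5,-7.8,0,0,0,55]
    - [2.7,-1.6,-8.2,0,0,0,55]
    - [3.74,-2.57,-8.2,0,0,0,55]
    - [3.74,-2.57,-8.2,0,0,0,55]
    - [3.74,-2.57,-8.2,0,0,0,55]
    - [3.74,-2.57,-8.2,0,0,0,55]

```text
time_s: 20.7
tcp_pos: [0.625, 0.0004, 0.3352]
ee_rot: [[0.001, -1.0, 0.001], [-1.0, -0.001, 0.0], [-0.0, -0.001, -1.0]]
wrist_force: [-0.5, -0.1, -0.3]
gripper_width: 0.603
```

```bash
python3 ang.py; python3 wr.py w7; python3 ang.py
```

```text
scene [344.2  224.39] [344.22 224.56] [24 18  7 16 82] [24 18  7 16 79] [np.float64(51.735095666431995), array([-0.24,  0.  ]), np.float64(50.90621910003066), array([-0.25, -0.01])]
side [306.14 242.06] [306.08 242.01] [ 20  17   8  19 134] [ 20  17   8  19 132] [np.float64(51.14244656551598), array([ 0.01, -0.01]), np.float64(50.88961704207818), array([ 0.01, -0.01])]
20.8 [0.62506127 0.00066263 0.33542424] [6.25218692e-01 2.69315275e-04 3.35004320e-01] 0.6236144413250478
[357.39124294 284.36723164] [ 25  26  26  37 708] [51.65113486] [ 0.67244689 -0.892189  ]
[356.44871795 283.77920228] [ 25  26  26  37 702] [51.12920186] [ 0.69976392 -0.9085934 ]
scene [344.2  224.39] [344.23 224.59] [24 18  7 16 82] [24 18  7 16 78] [np.float64(51.735095666431995), array([-0.24,  0.  ]), np.float64(50.74494526693966), array([-0.26, -0.01])]
side [306.14 242.06] [306.08 242.01] [ 20  17   8  19 134] [ 20  17   8  19 132] [np.float64(51.14244656551598), array([ 0.01, -0.01]), np.float64(50.88094408248431), array([ 0.01, -0.01])]
```

View pics/w7.png

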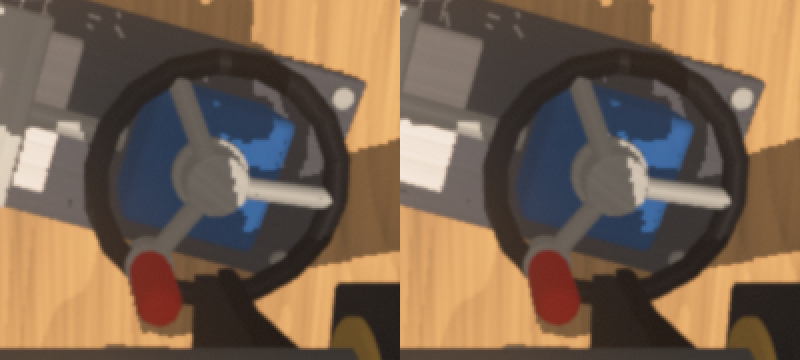

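```bash
python3 - <<'E'
from station import r
import numpy as np,cv2,pickle
o=pickle.load(open('c1.pkl','rb'))
for c in ['scene','side']:
    d=r.capture(c)
    df=np.abs(d['pixels'].astype(int)-o[c]['pixels']).max(-1)>40
    n,l,st,ce=cv2.connectedComponentsWithStats(df.astype(np.uint8));print(c,[x.tolist() for x in st[1:] if x[4]>5])
s=r.sense();print(s['time_s'],s['wrist_force'])
print(r.finish_job())
E
```

```text
scene [[308, 8, 91, 24, 214], [326, 29, 51, 14, 144], [322, 40, 7, 2, 7], [334, 40, 16, 4, 24], [333, 83, 7, 2, 8], [351, 117, 6, 3, 7], [354, 123, 4, 3, 8], [354, 143, 14, 6, 36], [304, 145, 4, 2, 6], [309, 145, 3, 3, 6], [311, 149, 35, 34, 252], [329, 148, 8, 6, 37], [346, 162, 19, 8, 39], [347, 262, 10, 4, 24], [340, 264, 10, 5, 35], [332, 269, 32, 18, 221], [335, 276, 4, 4, 13], [333, 282, 39, 18, 303]]
side [[290, 45, 6, 3, 6], [287, 60, 26, 7, 64], [313, 69, 7, 2, 10], [284, 82, 32, 9, 52], [317, 130, 6, 3, 13], [272, 132, 29, 33, 366], [302, 137, 10, 6, 39], [301, 138, 20, 29, 253], [266, 141, 4, 4, 7], [265, 221, 9, 8, 39], [284, 226, 4, 3, 8], [294, 230, 7, 9, 46], [261, 232, 6, 12, 48], [256, 234, 4, 3, 8], [270, 237, 9, 10, 45], [276, 237, 7, 3, 13], [249, 241, 6, 5, 19], [276, 242, 14, 15, 115]]
21.05 [ 0.06497197  0.43293618 -0.21201285]
the job is handed in; nothing more can be done
None
```

I wound the hand wheel one full turn clockwise by pushing the red handle round with the shut fingertips, and handed the job in at about 21 s of the 64 s allowed. I then backed the gripper clear above the bench.

- **Angle:** the first pass stopped about 2.75° short, so I went back and nudged it. In the last pictures all three cameras put the handle 0.25 to 1.0° past where it started. That is within what I can measure, but I can't call it exact.
- **Force:** the wrist force readings after each move were at most about 5 N. The handle was never pinched, and it looks the same size and height as before.
- **Surroundings:** comparing pictures from before and after, only the arm, the slide and workpiece, and no bystander objects had changed.
- **A check that disagreed:** in the pictures the fingertips ended about 30 mm above where the tool position said they were. I did not find out why. I pushed at a height of 0.130 m, which works either way: it clears the rim and still reaches the handle.

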